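# Hang the pen caddy on the desk rail, slide it to the mark and fill it

### The arm

A 6-joint arm with a two-finger parallel gripper is mounted at the origin on the work surface. World frame = base frame: x ahead of the robot, y to its left, z up, the work surface at z = 0. Lengths are in m, angles in degrees, forces in N, time in s.
With the tool pointing down it reaches from about 0.375 to 0.975 m from the base axis. Payload 3.8 kg.
Tool frame: the origin (TCP) lies at the centre of the arm's flange, where the gripper is bolted on; the fingertips stand 173 mm ahead of it and the grasp point (between the pads) lies 155 mm ahead of it (grasp_offset is the distance from the TCP to the grasp point, in m); z points along the fingers, y is the line along which they close (so a half turn about z gives the same grasp; the last joint's range is limited). The gripper opens to 85 mm and grips with 20 to 120 N. Pads are 22 mm wide; open, the fingers measure 114 mm over their backs; the gripper's body (76 mm by 85 mm) begins 54 mm behind the grasp point. The pads swing forward as they close: fully open they stand 13 mm farther back than shut.
Start: joints at [-2.114, 15.12, 91.902, -0, 72.978, -2.114], TCP at [0.675, -0, 0.405] pointing down, gripper open.
Joint ranges: [-150.88, 150.88], [-54.13, 125.18], [17.81, 147.31], [-75.09, 255.09], [0, 152.58], [-146.25, 146.25]. Speed limits (degrees/s): [147.25, 147.25, 180, 180, 180, 180].

### API

Orientations are given as a 3x3 rotation matrix whose columns are the frame's x, y, z axes.
In Python, from plant import * gives the robot as it stands. The module is installed in compiled form; this text tells all that it offers.
- The arm moves only by the tool arm_command, never from a script. Its argument "motion" is a list of rows, each a list of 3 entries, a list of its own where there are three numbers: the shift along the tool's x, y, z scaled (see below), then the turn, a rotation vector about the tool's x, y, z scaled (see below), then the finger opening in mm, from 0 to 85.4. In form: [[[tx, ty, tz], [rx, ry, rz], hand], ...]. A call has exactly 8 rows; each row shifts and turns the commanded pose from where the row before left it, along the tool's axes as they then stand; what a row does not reach is not made up. The controller multiplies each number of a shift by 0.02 m and each number of a turn by 0.08 rad. A row lasts 1/12 s, in which the tool goes at most 41.7 mm and 7.16 degrees, less where a joint would pass 70% of its speed; a pose out of reach is approached as far as the arm can. A call with a number of a shift or a turn outside -1 to 1 is refused whole. A call with a gripper value outside its range is refused whole. The fingers move at their own pace and stop on an object; "force" is the grip in N (left out, the last holds). Time passes only in rows, so rows that do not move let the fingers close, or fill a call up. It gives the time, the measured TCP pose, the force, the opening and the grip force at its end, in the units of the state.
- get_state(): the state, without advancing time (a new reading comes with each control period).
- capture(name): name is "scene" or "side" or "wrist"; returns a dict with "pixels" (400x640x3 uint8, blue, green, red), "z_map" (400x640 float32, m along the optical axis (not along the pixel's ray), 0 where there is no reading), "mtx" (3x3 intrinsics, pixels), "k1" (the pictures are not rectified: a ray, as slopes to the right and down, at radius r is drawn at 1 + k1 r^2 times it, then the intrinsics apply), "world_from_camera" (4x4, takes a point from camera to world coordinates). Camera axes: x right, y down, z forward; pixel columns grow to the right and rows downward; lengths in m; the calibration is good to about 2 mm. A picture is of the moment at which its call begins.
- hand_in(): hands the job in; it is judged then, once.
Trained networks look in a picture, given as the dict that the camera call returned (one of the last four; its "shot" number tells which), for a name from the list of things; names that differ only in an ending like _2 or _b are one class to them, and where a whole thing is asked for, a point or a joint stands for the part that bears it (a point fixed in the world has none). Each returns a list of dicts, best first, with "p" (0 to 1); they miss things now and then, are a little off and sometimes report something else, mostly with a low value. They report only what shows in the picture. A call takes as long as a camera call. They do not tell look-alikes from the thing itself.
- search_frame(thing, picture): "xyz" ([x, y, z] in m, in world coordinates, good to about 4 mm: the middle of the surface that is visible of it).
- cut_out(thing, picture): "region" (400x640 bool, what is visible of it).
- place_of(thing, picture): "xyz" ([x, y, z] in m, in world coordinates, good to about 4 mm: a listed point, or the origin of a listed thing).
The state is a dict: "time_s": time; "joints": joint angles; "qvel": joint speeds; "tau": joint torques, N m; "tcp_pos": TCP position; "tool_rot": TCP orientation; "ft_force": force on the tool from outside, world axes, zero at the start; "wrist_torque": the same for the moment, N m; "gripper_width": finger opening in m; "grip_force": force on a finger pad.
Only numpy, scipy, OpenCV 4.12 (cv2) and the standard library are available. Lean on these libraries where they do the work, as an engineer would, in place of code of your own. Each camera call takes 0.05 s, during which the arm holds its last target. There are 200 camera calls.

### The job

Hook the empty grey caddy onto the desk rail at its open left end, then slide it along under the guard bar until the middle of its hook is in line with the tab on the bar. Leave it hanging there and then move the highlighter and the marker from the wooden block into it, bottom end down. Do not disturb the paperweight, the pencil sharpener or the pencil cup.

Things in the scene. Friction and masses are not known exactly. Their poses are not given: they have to be found in the camera images.
- rack: Fixed open metal desk rail. Origin on the desk under the rail's middle; x away from the robot, y along the rail to the robot's left, z up. Round rail, 10 mm thick, y = -200 to 200 mm, x = 0, top at z = 150 mm. End posts 16 x 12 mm, 153 mm tall, feet 80 x 30 x 8 mm. A lower 10 mm rest bar (x = -4, z = 70 mm) stops a hung caddy swinging back.
- guard_end (a point): Free left end of the guard bar, a round 8 mm bar right above the rail: from the right post (y = -200 mm) to here (y = 25 mm of the rack), axis at z = 168 mm, last 15 mm upturned to 176; 14 mm free height above the rail. The rail can be reached from above only left of here, up to the left post: the open left end.
- mark: The mark: grey plastic tab clipped on the guard bar, 12 mm wide along the rail, rising 51 mm above the bar's axis, 28 mm beyond it, on a saddle 16 x 12 mm, from 2 mm below to 10 mm above the axis. Origin on the bar's axis at the middle of the tab; axes as the rack's.
- caddy: Loose grey plastic pot, open on top, 72 (x) x 64 (y) x 85 mm (z), walls and floor 4 mm, 160 g, a broad hook at its back. Origin at the centre of its underside, z up, +x towards the hook. Can be gripped across its 64 mm width (y) just below the rim. Hung with its back away from the robot, its underside is 52 mm above the desk and it leans about 0.07 rad.
- caddy_hook (a point): Middle of the hook gap under the hook top, at x = 46, y = 0, z = 98 mm of the caddy; hung, on the rail's top line. Hook 50 mm wide (y), 5 mm thick top (z = 98 to 103, x = 32 to 61); gap 20 mm between riser (back face x = 36) and rear tine (x = 56), which goes down to z = 78, then a lip flares out to x = 68, z = 69.
- pen_block: Fixed wooden pen block 50 (x) x 170 (y) x 50 mm (z). Origin at the centre of its underside. Two square holes 31 mm wide, 42 mm deep (floor 8 mm above the desk) at y = -50 and +20 mm, holding the highlighter and the marker in either order; a thin ballpoint, 125 mm to its top above the desk, is fixed at y = +70 mm and stays.
- highlighter: Chunky round yellow highlighter, 26 mm diameter, 120 mm long, standing upright in one of the holes of the block. Origin at the centre of its lower end, z along it, up.
- marker: Slimmer, longer round white board marker, 22 mm diameter, 145 mm long, standing upright in the other hole. Origin at the centre of its lower end, z along it, up.
- paperweight: Bystander: domed glass paperweight, 72 mm diameter, 46 mm tall, origin at its underside.
- sharpener: Bystander: round red plastic pencil sharpener with twist cap, 44 mm diameter, 62 mm tall, origin at its underside.
- pencil_cup: Bystander: grey aluminium pencil cup, 76 mm diameter, 100 mm tall, pencils in it to about 170 mm, origin at its underside.
There are look-alikes about, which are no part of the job. Of the things shaped like the highlighter, the yellow one is meant.

How it is judged (in metres and radians):
On the way, in this order (a step that is already met when the one before it is completed fails the run):
1. the empty caddy is hooked on the rail at its open left end (hook on the rail, middle of the hook between 35 and 175 mm left of the rail's middle) (x of caddy_hook in the frame of rack between -0.012 and 0.012 m and z of caddy_hook in the frame of rack between 0.142 and 0.157 m and angle between caddy's own z axis and vertical below 0.2 rad and angle between the x axis of caddy and the x axis of rack, either way round below 0.2 rad and y of caddy_hook in the frame of rack between 0.035 and 0.175 m and distance between each of highlighter, marker and caddy above 0.1 m), for 0.2 s.
2. the caddy, still empty and hooked on the rail, is in line with the mark within 12 mm (x of caddy_hook in the frame of rack between -0.012 and 0.012 m and z of caddy_hook in the frame of rack between 0.142 and 0.157 m and angle between caddy's own z axis and vertical below 0.2 rad and angle between the x axis of caddy and the x axis of rack, either way round below 0.2 rad and y of caddy_hook in the frame of mark between -0.012 and 0.012 m and distance between each of highlighter, marker and caddy above 0.1 m), for 0.2 s.
At the end, for the whole second after the job is handed in: The caddy hangs by its hook on the rail, upright and square to it within 0.2 rad, the hook's middle within 12 mm of the mark along the rail; highlighter and marker are inside it, lower ends on its floor (within 22 mm of its underside); all at rest (x of caddy_hook in the frame of rack between -0.012 and 0.012 m and z of caddy_hook in the frame of rack between 0.142 and 0.157 m and angle between caddy's own z axis and vertical below 0.2 rad and angle between the x axis of caddy and the x axis of rack, either way round below 0.2 rad and y of caddy_hook in the frame of mark between -0.012 and 0.012 m and x of highlighter in the frame of caddy between -0.034 and 0.034 m and y of highlighter in the frame of caddy between -0.03 and 0.03 m and z of highlighter in the frame of caddy between -0.002 and 0.022 m and linear speed of each of highlighter, marker, caddy below 0.02 m/s and x of marker in the frame of caddy between -0.034 and 0.034 m and y of marker in the frame of caddy between -0.03 and 0.03 m and z of marker in the frame of caddy between -0.002 and 0.022 m); the robot touches nothing.
It fails at once if the paperweight is moved more than 30 mm (distance of paperweight from where it was at the start of the episode above 0.03 m).
It fails at once if the sharpener is moved more than 30 mm (distance of sharpener from where it was at the start of the episode above 0.03 m).
It fails at once if the pencil cup is moved more than 30 mm (distance of pencil_cup from where it was at the start of the episode above 0.03 m).
It also fails if it takes over 64 s, if anything falls off the work surface, if the arm or the gripper's body presses on something with over 40 N, if the wrist force passes 120 N, or if a joint passes its speed limit or range.

## Working session

There is one attempt and no reset: what is moved stays moved. The work goes in short steps, Python scripts to look and compute and a tool call to move; the robot and the scene stay as the last step left them, time stands still between calls to the robot, and variables do not carry over. Pictures are saved under pics/ and viewed, at most 10 in all, crops included, and the job is handed in when it is done.

Besides the shell and the picture viewer there is one more tool, called after "Call:" as name(argument=value, ...), one argument or row to a line, values as JSON. arm_command: Moves the arm, as the interface text tells. Its arguments: {"type":"object","properties":{"motion":{"type":"array","items":{"type":"array"}},"force":{"type":"number"}},"required":["motion"]}

```bash
mkdir -p pics
cat > h.py <<'E'
from plant import *
import numpy as np, cv2
def unproj(c,u,v,z=None):
    K=c["mtx"]; d=np.array([(u-K[0,2])/K[0,0],(v-K[1,2])/K[1,1]]); s=d.copy()
    for _ in range(20): s=d/(1+c["k1"]*(s@s))
    if z is None: z=c["z_map"][int(round(v)),int(round(u))]
    T=c["world_from_camera"]; return (T@np.array([s[0]*z,s[1]*z,z,1]))[:3]
def proj(c,P):
    p=np.linalg.inv(c["world_from_camera"])@np.append(P,1); s=p[:2]/p[2]; s=s*(1+c["k1"]*(s@s))
    K=c["mtx"]; return np.array([K[0,0]*s[0]+K[0,2],K[1,1]*s[1]+K[1,2]])
def cloud(c):
    K=c["mtx"]; v,u=np.mgrid[0:400,0:640]; d=np.stack([(u-K[0,2])/K[0,0],(v-K[1,2])/K[1,1]],-1); s=d.copy()
    for _ in range(20): s=d/(1+c["k1"]*(s**2).sum(-1,keepdims=True))
    z=c["z_map"]; T=c["world_from_camera"]
    return np.dstack([s*z[...,None],z])@T[:3,:3].T+T[:3,3]
E
cat > a.py <<'E'
from h import *
np.set_printoptions(precision=3,suppress=True)
for n in ["scene","side","wrist"]:
    c=capture(n); cv2.imwrite(f"pics/{n}0.png",c["pixels"])
    print(n,c["world_from_camera"][:3,3],c["world_from_camera"][:3,2])
    for t in ["rack","guard_end","mark","caddy","caddy_hook","pen_block","highlighter","marker","paperweight","sharpener","pencil_cup"]:
        for r in place_of(t,c)[:3]:
            print(t,round(r["p"],2),np.array(r["xyz"]),proj(c,r["xyz"]).round())
print(get_state())
E
python3 a.py
```

```text
scene [1.123 0.233 0.612] [-0.755 -0.274 -0.595]
rack 0.31 [ 0.619  0.304 -0.   ] [436. 304.]
guard_end 0.59 [0.653 0.023 0.174] [295. 222.]
mark 0.67 [ 0.643 -0.089  0.17 ] [244. 209.]
caddy 0.88 [0.47  0.059 0.001] [340. 232.]
caddy 0.74 [0.508 0.04  0.098] [327. 209.]
caddy_hook 0.87 [0.508 0.039 0.096] [327. 210.]
pen_block 0.81 [ 0.475 -0.275  0.003] [221. 208.]
highlighter 0.78 [ 0.465 -0.324  0.01 ] [207. 200.]
marker 0.84 [ 0.476 -0.254  0.005] [227. 209.]
marker 0.38 [0.618 0.305 0.004] [437. 302.]
paperweight 0.93 [0.444 0.248 0.001] [418. 241.]
sharpener 0.62 [ 0.467  0.345 -0.002] [459. 256.]
pencil_cup 0.83 [ 0.618  0.305 -0.   ] [437. 303.]
pencil_cup 0.67 [ 0.476 -0.255  0.007] [227. 208.]
side [0.112 0.822 0.872] [ 0.362 -0.695 -0.621]
rack 0.65 [ 0.652 -0.01  -0.001] [287. 225.]
guard_end 0.65 [0.653 0.018 0.176] [279. 185.]
mark 0.58 [ 0.644 -0.087  0.166] [299. 170.]
caddy 0.82 [ 0.47   0.06  -0.003] [328. 259.]
caddy 0.34 [ 0.467  0.345 -0.001] [278. 334.]
caddy_hook 0.7 [0.511 0.041 0.099] [319. 225.]
pen_block 0.58 [ 0.473 -0.27   0.002] [369. 196.]
highlighter 
[... 558 characters left out ...]
146.]
caddy_hook 0.53 [0.654 0.018 0.174] [286. 198.]
highlighter 0.43 [ 0.653 -0.003 -0.   ] [299. 170.]
sharpener 0.34 [0.513 0.04  0.099] [120. 145.]
sharpener 0.29 [ 0.65  -0.003  0.   ] [296. 170.]
{'time_s': 1.8, 'joints': array([-2.114, 15.121, 91.906, -0.001, 72.978, -2.117]), 'qvel': array([-0.105, -0.002, -0.019, -0.001,  0.063,  0.046]), 'tau': array([ -0.001, -51.505, -36.771,  -0.   ,   0.001,   0.   ]), 'tcp_pos': array([ 0.675, -0.   ,  0.405]), 'tool_rot': array([[-0.,  1., -0.],
       [ 1.,  0., -0.],
       [-0., -0., -1.]]), 'ft_force': array([ 0.219,  0.428, -0.321]), 'wrist_torque': array([ 0.006, -0.018,  0.024]), 'grip_force': 0.0, 'gripper_width': 0.0854648596504634}
```

View pics/scene0.png

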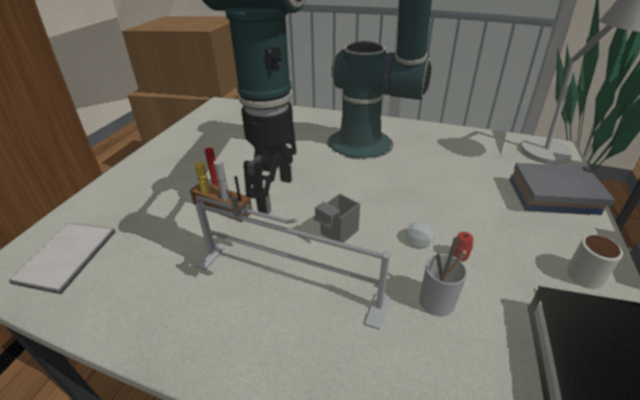

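View pics/side0.png

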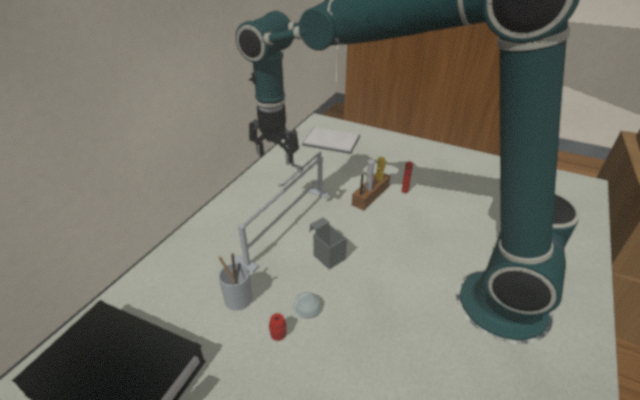

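Scene/side views: the red look-alike is at (212,165)/(407,177). The yellow highlighter is at (201,178)/(380,170), in the block, and the white marker at (221,180)/(369,180). The caddy is at (340,218)/(328,245). The rail runs from (205,205) to (385,255), with the pencil cup at its left post. Next I'll take precise fits from the depth.

```bash
cat > b.py <<'E'
from h import *
np.set_printoptions(precision=4,suppress=True)
C=[]
for n in ["scene","side"]:
    c=capture(n); P=cloud(c).reshape(-1,3); col=c["pixels"].reshape(-1,3); C.append((n,c,P,col))
    def box(x0,x1,y0,y1,z0,z1):
        m=(P[:,0]>x0)&(P[:,0]<x1)&(P[:,1]>y0)&(P[:,1]<y1)&(P[:,2]>z0)&(P[:,2]<z1); return P[m],col[m]
    t,_=box(.3,.9,-.15,.15,-.02,.02); print(n,"desk z",np.median(t[:,2]))
    r,_=box(.62,.70,.05,.19,.13,.16)
    if len(r)>5:
        k=np.polyfit(r[:,1],r[:,0],1); print("rail x=",k,"zmax",np.percentile(r[:,2],[50,95]),len(r))
    r,_=box(.60,.70,-.18,-.02,.155,.18)
    if len(r)>5:
        k=np.polyfit(r[:,1],r[:,0],1); print("guard x=",k,np.percentile(r[:,2],[50,95]),len(r))
    r,_=box(.60,.72,-.14,-.03,.190,.23); print("tab",len(r),r.mean(0) if len(r) else "",r.min(0) if len(r) else "",r.max(0) if len(r) else "")
    for nm,(b) in dict(post=(.58,.72,.15,.23,.02,.15),rpost=(.58,.72,-.26,-.17,.02,.15)).items():
        r,_=box(*b); print(nm,len(r),np.median(r,0) if len(r) else "")
    for nm,cen in dict(hl=(.466,-.324),mk=(.475,-.254),red=(.378,-.351),ball=(.48,-.205)).items():
        x,y=cen; r,cc=box(x-.025,x+.025,y-.022,y+.022,.065,.2)
        if len(r): print(nm,len(r),"med",np.median(r,0),"top",np.percentile(r[:,2],98),"bgr",np.median(cc,0))
    r,_=box(.40,.56,-.01,.13,.078,.09); print("rim",len(r)); 
    if len(r)>10:
        rc=cv2.minAreaRect((r[:,:2]*1000).astype(np.float32)); print(rc, np.percentile(r[:,2],[50,95]))
    r,_=box(.40,.58,-.01,.13,.097,.11); 
    if len(r)>10: print("hook",len(r),r.mean(0),cv2.minAreaRect((r[:,:2]*1000).astype(np.float32)))
E
python3 b.py
```

```text
scene desk z 0.0001552340431008048
rail x= [0.0716 0.6524] zmax [0.1481 0.1504] 427
guard x= [0.0821 0.6553] [0.1713 0.1782] 321
tab 92 [ 0.6737 -0.0863  0.2059] [ 0.6707 -0.0937  0.1902] [ 0.676  -0.0806  0.2197]
post 574 [0.6691 0.1913 0.0923]
rpost 466 [ 0.6407 -0.1991  0.0879]
hl 252 med [ 0.4726 -0.3165  0.1028] top 0.12934877805301342 bgr [ 43.  88. 102.]
mk 296 med [ 0.4835 -0.2478  0.1148] top 0.15391057223793256 bgr [112. 114. 115.]
red 181 med [ 0.3845 -0.3476  0.101 ] top 0.12207296152777214 bgr [25. 26. 84.]
ball 75 med [ 0.4869 -0.2013  0.0992] top 0.12595368289434972 bgr [62. 68. 71.]
rim 296
((483.3003234863281, 52.16893768310547), (65.57646179199219, 103.5278549194336), 66.58200073242188) [0.0834 0.0879]
hook 224 [0.5154 0.0402 0.1022] ((513.2426147460938, 39.2161750793457), (51.1600341796875, 30.39442253112793), 66.38139343261719)
side desk z 0.0033366692969117873
rail x= [0.07   0.6463] zmax [0.1517 0.1544] 149
guard x= [0.0763 0.6477] [0.1743 0.179 ] 114
tab 6 [ 0.6669 -0.0894  0.2081] [ 0.6662 -0.0917  0.1947] [ 0.6676 -0.0844  0.2194]
post 290 [0.6564 0.1978 0.0813]
rpost 162 [ 0.6295 -0.2001  0.0839]
hl 157 med [ 0.4587 -0.3147  0.1065] top 0.13320755686979496 bgr [ 52. 101. 115.]
mk 175 med [ 0.4712 -0.247   0.1186] top 0.15758677085734643 bgr [124. 127. 128.]
red 134 med [ 0.3715 -0.3428  0.1001] top 0.12573745212273432 bgr [ 48.  53. 107.]
ball 48 med [ 0.4812 -0.2021  0.0993] top 0.12962271511790024 bgr [78.  85.5 86. ]
rim 248
((478.63104248046875, 53.245689392089844), (67.85889434814453, 97.06475830078125), 65.97732543945312) [0.0853 0.0892]
hook 156 [0.5091 0.042  0.105 ] ((510.8330078125, 39.47926330566406), (51.741539001464844, 30.498897552490234), 67.92475128173828)
```

Call:
arm_command(
  motion=[
    [[0, 0, 0], [0, 0, -1], 85],
    [[0, 0, 0], [0, 0, -1], 85],
    [[0, 0, 0], [0, 0, -1], 85],
    [[0, 0, 0], [0, 0, -1], 85],
    [[0, 0, 0], [0, 0, -1], 85],
    [[0, 0, 0], [0, 0, -1], 85],
    [[0, 0, 0], [0, 0, -1], 85],
    [[0, 0, 0], [0, 0, -1], 85],
  ],
  force=50,
)

```text
time_s: 2.57
tcp_pos: [0.675, 0.0, 0.4047]
tool_rot: [[-0.6, 0.8, -0.0], [0.8, 0.6, 0.0], [0.0, -0.0, -1.0]]
ft_force: [-0.1, -0.1, 0.7]
gripper_width: 0.0848
grip_force: 0.0
```

Call:
arm_command(
  motion=[
    [[0, 0, 0], [0, 0, -1], 85],
    [[0, 0, 0], [0, 0, -1], 85],
    [[0, 0, 0], [0, 0, -1], 85],
    [[0, 0, 0], [0, 0, -1], 85],
    [[0, 0, 0], [0, 0, -1], 85],
    [[0, 0, 0], [0, 0, -1], 85],
    [[0, 0, 0], [0, 0, -0.5], 85],
    [[1, -0.1, 0], [0, 0, 0], 85],
  ],
)

```text
time_s: 3.23
tcp_pos: [0.6576, 0.0054, 0.4045]
tool_rot: [[-0.917, 0.398, 0.002], [0.398, 0.917, -0.001], [-0.002, 0.0, -1.0]]
ft_force: [0.3, 0.0, 0.9]
gripper_width: 0.0848
grip_force: 0.0
```

Call:
arm_command(
  motion=[
    [[1, -0.1, 0], [0, 0, 0], 85],
    [[1, -0.1, 0], [0, 0, 0], 85],
    [[1, -0.1, 0.3], [0, 0, 0], 85],
    [[1, -0.2, 0.5], [0, 0, 0], 85],
    [[1, -0.2, 0.5], [0, 0, 0], 85],
    [[1, -0.2, 0.5], [0, 0, 0], 85],
    [[1, -0.2, 0.5], [0, 0, 0], 85],
    [[1, -0.1, 0.5], [0, 0, 0], 85],
  ],
)

```text
time_s: 3.9
tcp_pos: [0.4985, 0.0481, 0.3484]
tool_rot: [[-0.917, 0.4, 0.0], [0.4, 0.917, -0.0], [-0.0, 0.0, -1.0]]
ft_force: [-0.1, 0.9, 0.6]
gripper_width: 0.0852
grip_force: 0.0
```

Call:
arm_command(
  motion=[
    [[1, -0.1, 0.4], [0, 0, 0], 85],
    [[1, -0.1, 0.3], [0, 0, 0], 85],
    [[0.2, 0, 0.2], [0, 0, 0], 85],
    [[0, 0, 0], [0, 0, 0], 85],
    [[0, 0, 0], [0, 0, 0], 85],
    [[0, 0, 0], [0, 0, 0], 85],
    [[0, 0, 0], [0, 0, 0], 85],
    [[0, 0, 0], [0, 0, 0], 85],
  ],
)

```text
time_s: 4.57
tcp_pos: [0.4587, 0.0617, 0.3313]
tool_rot: [[-0.917, 0.4, 0.001], [0.4, 0.917, 0.0], [-0.001, 0.0, -1.0]]
ft_force: [0.4, 0.2, 0.6]
gripper_width: 0.0853
grip_force: 0.0
```

```bash
cat > w.py <<'E'
from h import *
np.set_printoptions(precision=4,suppress=True)
c=capture("wrist"); cv2.imwrite("pics/w1.png",c["pixels"]); P=cloud(c).reshape(-1,3)
def box(x0,x1,y0,y1,z0,z1):
    m=(P[:,0]>x0)&(P[:,0]<x1)&(P[:,1]>y0)&(P[:,1]<y1)&(P[:,2]>z0)&(P[:,2]<z1); return P[m]
for t in ["caddy","caddy_hook"]: print(t,[(round(r["p"],2),np.array(r["xyz"])) for r in place_of(t,c)[:2]])
r=box(.40,.56,-.01,.13,.078,.09); print("rim",len(r),np.median(r,0),cv2.minAreaRect((r[:,:2]*1000).astype(np.float32)) if len(r)>4 else"")
r=box(.40,.58,-.01,.13,.096,.11); print("hook",len(r),np.median(r,0),cv2.minAreaRect((r[:,:2]*1000).astype(np.float32)) if len(r)>4 else "")
r=box(.35,.6,-.1,.2,-.01,.01);print("desk",np.median(r,0))
E
python3 w.py
```

```text
caddy [(0.9, array([0.4688, 0.0577, 0.0002]))]
caddy_hook [(0.91, array([0.5113, 0.0421, 0.1021]))]
rim 2775 [0.4655 0.0605 0.0858] ((469.3362121582031, 59.14801025390625), (64.1639404296875, 72.44291687011719), 66.0029067993164)
hook 3094 [0.5093 0.0413 0.104 ] ((511.7978210449219, 40.36984634399414), (50.09983825683594, 30.566038131713867), 66.21041107177734)
desk [0.4369 0.0784 0.0012]
```

View pics/w1.png

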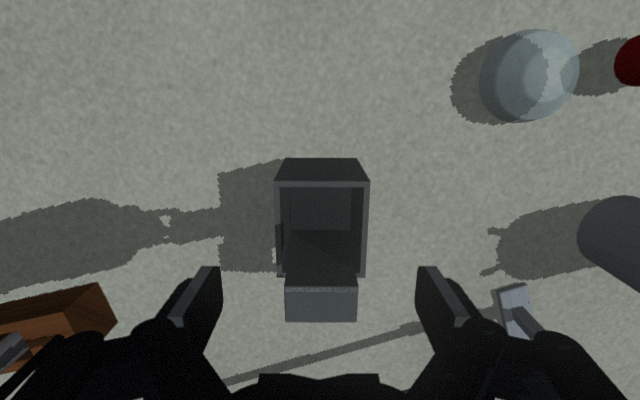

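The wrist view shows the caddy centred between the fingers at (320,230), measured at yaw -24°. I'll descend and grip it just below the rim.

Call:
arm_command(
  motion=[
    [[0, 0.05, 0.8], [0, 0, 0], 85],
    [[0, 0, 0.8], [0, 0, 0], 85],
    [[0, 0, 0.8], [0, 0, 0], 85],
    [[0, 0, 0.8], [0, 0, 0], 85],
    [[0, 0, 0.8], [0, 0, 0], 85],
    [[0, 0, 0.8], [0, 0, 0], 85],
    [[0, 0, 0.6], [0, 0, 0], 85],
    [[0, 0, 0], [0, 0, 0], 85],
  ],
)

```text
time_s: 5.38
tcp_pos: [0.4566, 0.0627, 0.2201]
tool_rot: [[-0.917, 0.399, -0.005], [0.399, 0.917, -0.0], [0.005, -0.003, -1.0]]
ft_force: [-1.0, -0.2, -0.7]
gripper_width: 0.085
grip_force: 0.0
```

Call:
arm_command(
  motion=[
    [[0, 0, 0], [0, 0, 0], 60],
    [[0, 0, 0], [0, 0, 0], 56],
    [[0, 0, 0], [0, 0, 0], 56],
    [[0, 0, 0], [0, 0, 0], 56],
    [[0, 0, 0], [0, 0, 0], 56],
    [[0, 0, 0], [0, 0, 0], 56],
    [[0, 0, 0], [0, 0, 0], 56],
    [[0, 0, 0], [0, 0, 0], 56],
  ],
  force=50,
)

```text
time_s: 6.05
tcp_pos: [0.4586, 0.0629, 0.2236]
tool_rot: [[-0.917, 0.399, 0.002], [0.399, 0.917, 0.0], [-0.001, 0.001, -1.0]]
ft_force: [-0.5, 0.0, 5.9]
gripper_width: 0.063
grip_force: 56.1
```

Call:
arm_command(
  motion=[
    [[0, 0, -0.5], [0, 0, 0], 56],
    [[0, 0, -0.9], [0, 0, 0], 56],
    [[0, 0, -1], [0, 0, -0.8], 56],
    [[0, 0, -1], [0, 0, -0.9], 56],
    [[0, 0, -1], [0, 0, -0.9], 56],
    [[0, 0, -0.8], [0, 0, -0.9], 56],
    [[0, 0, 0], [0, 0, -0.8], 56],
    [[0, 0, 0], [0, 0, 0], 56],
  ],
)

```text
time_s: 6.72
tcp_pos: [0.4582, 0.0629, 0.3282]
tool_rot: [[-0.998, 0.065, 0.002], [0.065, 0.998, 0.0], [-0.002, 0.0, -1.0]]
ft_force: [0.6, -0.1, -2.0]
gripper_width: 0.0633
grip_force: 55.4
```

Call:
arm_command(
  motion=[
    [[-0.4, 0.1, 0], [0, 0, 0], 56],
    [[-0.8, 0.2, 0], [0, 0, 0], 56],
    [[-0.9, 0.2, 0], [0, 0, 0], 56],
    [[-0.9, 0.2, 0], [0, 0, 0], 56],
    [[-0.9, 0.2, 0], [0, 0, 0], 56],
    [[-0.8, 0.2, 0], [0, 0, 0], 56],
    [[-0.3, 0.1, 0], [0, 0, 0], 56],
    [[0, 0, 0], [0, 0, 0], 56],
  ],
)

```text
time_s: 7.38
tcp_pos: [0.5604, 0.0804, 0.3255]
tool_rot: [[-0.998, 0.068, -0.002], [0.068, 0.998, -0.0], [0.002, -0.0, -1.0]]
ft_force: [-0.6, -0.5, -1.1]
gripper_width: 0.0634
grip_force: 55.4
```

```bash
cat > d.py <<'E'
from h import *
import sys
np.set_printoptions(precision=4,suppress=True)
for n in ["scene","side","wrist"]:
    c=capture(n); cv2.imwrite(f"pics/{n}_{sys.argv[1]}.png",c["pixels"])
    for t in ["guard_end","mark","caddy","caddy_hook"]: print(n,t,[(round(r["p"],2),np.array(r["xyz"])) for r in place_of(t,c)[:2]])
    P=cloud(c).reshape(-1,3)
    def box(x0,x1,y0,y1,z0,z1):
        m=(P[:,0]>x0)&(P[:,0]<x1)&(P[:,1]>y0)&(P[:,1]<y1)&(P[:,2]>z0)&(P[:,2]<z1); return P[m]
    for nm,b in dict(railL=(.63,.69,.12,.19,.14,.16),railM=(.63,.69,.02,.06,.14,.156)).items():
        r=box(*b); print("  ",nm,len(r),(r[:,0]-.071*r[:,1]).mean() if len(r) else "",np.percentile(r[:,2],[5,50,95]) if len(r) else "")
s=get_state(); print(s["time_s"],s["tcp_pos"],s["tool_rot"][:,0],s["ft_force"],s["gripper_width"],s["joints"])
E
python3 d.py a
```

```text
scene guard_end [(0.78, array([0.654 , 0.023 , 0.1732]))]
scene mark [(0.72, array([ 0.6428, -0.088 ,  0.1683]))]
scene caddy [(0.58, array([0.574 , 0.0788, 0.1039]))]
scene caddy_hook [(0.89, array([0.6162, 0.076 , 0.1997]))]
   railL 221 0.6524727688458987 [0.1432 0.1482 0.1504]
   railM 106 0.6525452537759366 [0.1433 0.1483 0.1507]
side guard_end []
side mark []
side caddy [(0.91, array([0.5695, 0.0801, 0.0981]))]
side caddy_hook [(0.86, array([0.6146, 0.0754, 0.2011])), (0.48, array([ 0.472 , -0.2501,  0.0111]))]
   railL 77 0.6464945073460371 [0.147  0.151  0.1537]
   railM 7 0.6434495044536492 [0.1496 0.15   0.1538]
wrist guard_end []
wrist mark []
wrist caddy [(0.59, array([0.5704, 0.0807, 0.1048]))]
wrist caddy_hook []
   railL 66 0.6452499194870048 [0.1422 0.1435 0.1449]
   railM 0  
8.1333 [0.5594 0.0801 0.3268] [-0.9978  0.0668 -0.0002] [ 0.2938  0.4673 -1.0643] 0.06311813455746138 [  5.6247   6.8508 110.2372  -0.0006  62.9026 -80.5432]
```

Call:
arm_command(
  motion=[
    [[-0.5, 0, 0], [0, 0, 0], 56],
    [[-0.6, 0, 0], [0, 0, 0], 56],
    [[-0.5, 0, 0], [0, 0, 0], 56],
    [[-0.2, 0, 0], [0, 0, 0], 56],
    [[0, 0, 0], [0, 0, 0], 56],
    [[0, 0, 0], [0, 0, 0], 56],
    [[0, 0, 0], [0, 0, 0], 56],
    [[0, 0, 0], [0, 0, 0], 56],
  ],
)

```text
time_s: 8.8
tcp_pos: [0.595, 0.0777, 0.3264]
tool_rot: [[-0.998, 0.067, -0.001], [0.067, 0.998, -0.0], [0.001, -0.0, -1.0]]
ft_force: [0.2, 1.1, -1.4]
gripper_width: 0.0636
grip_force: 55.4
```

Call:
arm_command(
  motion=[
    [[0, 0, 0.2], [0, 0, 0], 56],
    [[0, 0, 0.3], [0, 0, 0], 56],
    [[0, 0, 0.3], [0, 0, 0], 56],
    [[0, 0, 0.2], [0, 0, 0], 56],
    [[0, 0, 0.2], [0, 0, 0], 56],
    [[0, 0, 0], [0, 0, 0], 56],
    [[0, 0, 0], [0, 0, 0], 56],
    [[0, 0, 0], [0, 0, 0], 56],
  ],
)

```text
time_s: 9.47
tcp_pos: [0.5955, 0.0778, 0.3028]
tool_rot: [[-0.998, 0.067, 0.0], [0.067, 0.998, 0.0], [-0.0, 0.0, -1.0]]
ft_force: [0.1, 0.2, -0.9]
gripper_width: 0.0634
grip_force: 55.4
```

```bash
cat > e.py <<'E'
from h import *
import sys
np.set_printoptions(precision=4,suppress=True)
for n in ["scene","side"]:
    c=capture(n); im=c["pixels"]; u,v=proj(c,[.64,.07,.15]).astype(int); u=np.clip(u,80,560);v=np.clip(v,60,340)
    cv2.imwrite(f"pics/{n}_{sys.argv[1]}.png",cv2.resize(im[v-60:v+60,u-80:u+80],None,fx=4,fy=4,interpolation=cv2.INTER_CUBIC))
    for t in ["caddy","caddy_hook"]: print(n,t,[(round(r["p"],2),np.array(r["xyz"])) for r in place_of(t,c)[:2]])
s=get_state(); print(s["time_s"],s["tcp_pos"],s["tool_rot"][:,0],s["ft_force"],s["gripper_width"])
E
python3 e.py b
```

```text
scene caddy [(0.56, array([0.6086, 0.0783, 0.0823]))]
scene caddy_hook [(0.94, array([0.6487, 0.076 , 0.1765]))]
side caddy [(0.74, array([0.6064, 0.0773, 0.0763]))]
side caddy_hook [(0.95, array([0.6547, 0.0722, 0.1749]))]
9.7667 [0.5955 0.0777 0.303 ] [-0.9978  0.0667 -0.0005] [ 0.6386  0.1359 -1.5856] 0.06308170524757503
```

View pics/scene_b.png

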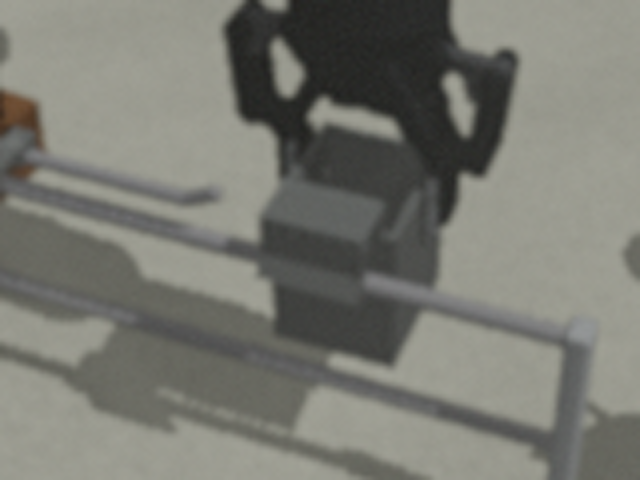

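The scene crop shows the hook astride the rail, with its lip at (315,280) on the far side of the rail and the guard's free end clear at (215,193). I'll lower it on.

Call:
arm_command(
  motion=[
    [[0, 0, 0.2], [0, 0, 0], 56],
    [[0, 0, 0.25], [0, 0, 0], 56],
    [[0, 0, 0.25], [0, 0, 0], 56],
    [[0, 0, 0.25], [0, 0, 0], 56],
    [[0, 0, 0.2], [0, 0, 0], 56],
    [[0, 0, 0], [0, 0, 0], 56],
    [[0, 0, 0], [0, 0, 0], 56],
    [[0, 0, 0], [0, 0, 0], 56],
  ],
)

```text
time_s: 10.43
tcp_pos: [0.5954, 0.0778, 0.2797]
tool_rot: [[-0.998, 0.067, 0.0], [0.067, 0.998, 0.0], [-0.0, 0.0, -1.0]]
ft_force: [0.6, -0.5, -1.3]
gripper_width: 0.0632
grip_force: 55.4
```

Call:
arm_command(
  motion=[
    [[0, 0, 0.05], [0, 0, 0], 56],
    [[0, 0, 0.05], [0, 0, 0], 56],
    [[0, 0, 0.05], [0, 0, 0], 56],
    [[0, 0, 0.0], [0, 0, 0], 56],
    [[0, 0, 0], [0, 0, 0], 56],
    [[0, 0, 0], [0, 0, 0], 56],
    [[0, 0, 0], [0, 0, 0], 56],
    [[0, 0, 0], [0, 0, 0], 56],
  ],
)

```text
time_s: 11.1
tcp_pos: [0.5954, 0.0777, 0.2768]
tool_rot: [[-0.998, 0.067, 0.0], [0.067, 0.998, -0.0], [-0.0, 0.0, -1.0]]
ft_force: [-0.8, 1.4, -1.1]
gripper_width: 0.0634
grip_force: 55.4
```

Call:
arm_command(
  motion=[
    [[0, 0, 0.05], [0, 0, 0], 56],
    [[0, 0, 0.05], [0, 0, 0], 56],
    [[0, 0, 0], [0, 0, 0], 56],
    [[0, 0, 0.0], [0, 0, 0], 56],
    [[0, 0, 0], [0, 0, 0], 56],
    [[0, 0, 0], [0, 0, 0], 56],
    [[0, 0, 0], [0, 0, 0], 56],
    [[0, 0, 0], [0, 0, 0], 56],
  ],
)

```text
time_s: 11.77
tcp_pos: [0.5956, 0.0777, 0.2752]
tool_rot: [[-0.998, 0.067, 0.001], [0.067, 0.998, 0.0], [-0.001, 0.0, -1.0]]
ft_force: [-3.4, -0.5, 5.7]
gripper_width: 0.0635
grip_force: 56.0
```

```bash
python3 e.py c
```

```text
scene caddy [(0.65, array([0.6083, 0.0757, 0.051 ])), (0.18, array([0.6486, 0.0715, 0.1472]))]
scene caddy_hook [(0.92, array([0.6516, 0.0755, 0.1504])), (0.61, array([ 0.4646, -0.3257,  0.0099]))]
side caddy [(0.68, array([0.6073, 0.0776, 0.0494]))]
side caddy_hook [(0.71, array([0.6546, 0.0741, 0.1466]))]
12.0667 [0.5956 0.0777 0.2752] [-0.9978  0.0668 -0.0009] [-3.4522 -0.367   5.5138] 0.06321580412889567
```

Call:
arm_command(
  motion=[
    [[0.05, 0, -0.1], [0, 0, 0], 56],
    [[0, -0.3, 0], [0, 0, 0], 56],
    [[0, -0.5, 0], [0, 0, 0], 56],
    [[0, -0.7, 0], [0, 0, 0], 56],
    [[0, -0.7, 0], [0, 0, 0], 56],
    [[0, -0.7, 0], [0, 0, 0], 56],
    [[0, -0.6, 0], [0, 0, 0], 56],
    [[0, -0.5, 0], [0, 0, 0], 56],
  ],
)

```text
time_s: 12.73
tcp_pos: [0.5887, -0.0041, 0.2765]
tool_rot: [[-0.998, 0.068, -0.0], [0.068, 0.998, -0.0], [0.0, -0.0, -1.0]]
ft_force: [-0.3, -0.9, -0.5]
gripper_width: 0.0633
grip_force: 55.5
```

Call:
arm_command(
  motion=[
    [[0.03, -0.5, 0], [0, 0, 0], 56],
    [[0, -0.6, 0], [0, 0, 0], 56],
    [[0, -0.6, 0], [0, 0, 0], 56],
    [[0, -0.6, 0], [0, 0, 0], 56],
    [[0, -0.6, 0], [0, 0, 0], 56],
    [[0, -0.6, 0], [0, 0, 0], 56],
    [[0, -0.4, 0], [0, 0, 0], 56],
    [[0, -0.2, 0], [0, 0, 0], 56],
  ],
)

```text
time_s: 13.4
tcp_pos: [0.5829, -0.0852, 0.2767]
tool_rot: [[-0.998, 0.068, 0.0], [0.068, 0.998, -0.0], [-0.0, -0.0, -1.0]]
ft_force: [-0.3, 0.1, -1.1]
gripper_width: 0.0638
grip_force: 55.5
```

```bash
sed -i 's/\[.64,.07,.15\]/[.64,-.08,.15]/; s/\["caddy","caddy_hook"\]/["caddy","caddy_hook","mark"]/' e.py; python3 e.py d
```

```text
scene caddy [(0.56, array([ 0.5978, -0.086 ,  0.0542])), (0.35, array([0.6187, 0.3049, 0.0014]))]
scene caddy_hook [(0.97, array([ 0.6357, -0.0897,  0.1534]))]
scene mark [(0.49, array([ 0.644 , -0.0854,  0.1678]))]
side caddy [(0.95, array([ 0.5947, -0.0829,  0.0501]))]
side caddy_hook [(0.75, array([ 0.6408, -0.0868,  0.1471]))]
side mark [(0.46, array([ 0.6458, -0.0895,  0.1668]))]
13.8 [ 0.583  -0.0833  0.2766] [-0.9978  0.066   0.0001] [ 0.9972 -0.1235 -0.4458] 0.06330210379703878
```

View pics/scene_d.png

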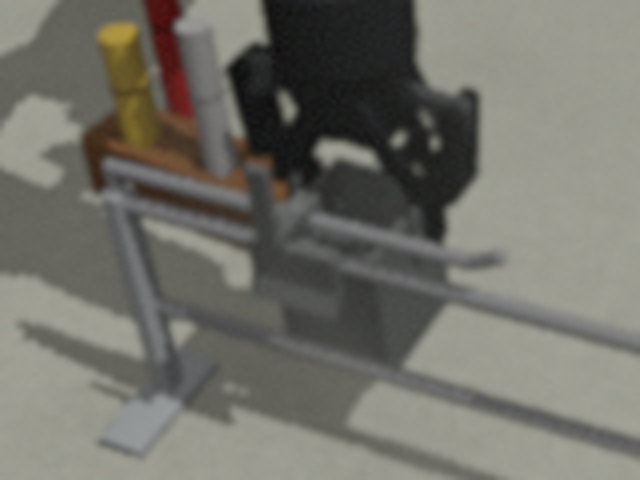

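The crop shows the hook under the guard, its lip centred near (300,290), below the saddle at (295,215). The yellow highlighter (125,85) and white marker (205,95) stand in the block, and the red look-alike (170,60) is behind it. I'll set the caddy down and release it.

Call:
arm_command(
  motion=[
    [[0, 0, 0.05], [0, 0, 0], 56],
    [[0, 0, 0.04], [0, 0, 0], 56],
    [[0, 0, 0], [0, 0, 0], 56],
    [[0, 0, 0], [0, 0, 0], 56],
    [[0, 0, 0], [0, 0, 0], 56],
    [[0, 0, 0], [0, 0, 0], 56],
    [[0, 0, 0], [0, 0, 0], 56],
    [[0, 0, 0], [0, 0, 0], 66],
  ],
)

```text
time_s: 14.47
tcp_pos: [0.583, -0.0839, 0.2749]
tool_rot: [[-0.998, 0.067, 0.0], [0.067, 0.998, -0.001], [-0.0, -0.001, -1.0]]
ft_force: [-0.3, 0.3, 0.1]
gripper_width: 0.0663
grip_force: 0.0
```

Call:
arm_command(
  motion=[
    [[0, 0, 0], [0, 0, 0], 70],
    [[0, 0, 0], [0, 0, 0], 74],
    [[0, 0, 0], [0, 0, 0], 78],
    [[0, 0, 0], [0, 0, 0], 82],
    [[0, 0, 0], [0, 0, 0], 82],
    [[0, 0, -0.2], [0, 0, 0], 82],
    [[0, 0, -0.4], [0, 0, 0], 82],
    [[0, 0, -0.8], [0, 0, 0], 82],
  ],
)

```text
time_s: 15.13
tcp_pos: [0.5821, -0.0836, 0.3016]
tool_rot: [[-0.998, 0.067, -0.004], [0.067, 0.998, 0.001], [0.004, 0.0, -1.0]]
ft_force: [-0.2, -0.0, 0.3]
gripper_width: 0.0821
grip_force: 0.0
```

Call:
arm_command(
  motion=[
    [[0, 0, -1], [0, 0, 0], 82],
    [[0, 0, -1], [0, 0, 0], 82],
    [[0, 0, -1], [0, 0, 0], 70],
    [[0, 0, -1], [0, 0, 0], 60],
    [[0, 0, -0.6], [0, 0, 0], 50],
    [[0.3, 0, 0], [0, 0, 0], 50],
    [[0.6, 0, 0], [0, 0, 0], 50],
    [[0.6, 0, 0], [0, 0, 0], 50],
  ],
)

```text
time_s: 15.8
tcp_pos: [0.5515, -0.0816, 0.3935]
tool_rot: [[-0.998, 0.067, -0.003], [0.067, 0.998, 0.0], [0.003, 0.0, -1.0]]
ft_force: [-0.0, -0.0, -0.3]
gripper_width: 0.0502
grip_force: 0.0
```

```bash
cat > f.py <<'E'
from h import *
import sys
np.set_printoptions(precision=4,suppress=True)
for n in ["scene","side","wrist"]:
    c=capture(n); cv2.imwrite(f"pics/{n}_{sys.argv[1]}.png",c["pixels"])
    for t in ["caddy","caddy_hook","mark","highlighter","marker"]: print(n,t,[(round(r["p"],2),np.array(r["xyz"])) for r in place_of(t,c)[:2]])
    P=cloud(c).reshape(-1,3)
    def box(x0,x1,y0,y1,z0,z1):
        m=(P[:,0]>x0)&(P[:,0]<x1)&(P[:,1]>y0)&(P[:,1]<y1)&(P[:,2]>z0)&(P[:,2]<z1); return P[m]
    r=box(.54,.645,-.15,-.03,.128,.144); print("  rim",len(r),np.median(r,0) if len(r) else "",cv2.minAreaRect((r[:,:2]*1000).astype(np.float32)) if len(r)>4 else"")
    for nm,b in dict(hl=(.445,.485,-.345,-.30,.117,.14),mk=(.45,.50,-.275,-.23,.14,.165)).items():
        r=box(*b)
        if len(r)<5: continue
        t=r[r[:,2]>np.percentile(r[:,2],95)-.003]; print("  top",nm,len(t),t.mean(0),(t.min(0)+t.max(0))/2)
s=get_state(); print(s["time_s"],s["tcp_pos"],s["tool_rot"][:,0],s["ft_force"],s["gripper_width"])
E
python3 f.py e
```

```text
scene caddy [(0.62, array([ 0.6035, -0.0824,  0.0492]))]
scene caddy_hook [(0.82, array([ 0.635 , -0.0872,  0.1495]))]
scene mark [(0.48, array([ 0.6456, -0.0855,  0.1706]))]
scene highlighter [(0.71, array([ 0.4685, -0.3273,  0.0084])), (0.65, array([ 0.3733, -0.352 , -0.0042]))]
scene marker [(0.68, array([ 0.4727, -0.2722,  0.0007])), (0.6, array([ 0.4762, -0.2561,  0.0085]))]
  rim 131 [ 0.5746 -0.0669  0.1308] ((601.7308349609375, -99.54100799560547), (92.08586883544922, 91.76362609863281), 85.60899353027344)
  top hl 41 [ 0.4658 -0.3228  0.1286] [ 0.465  -0.3222  0.1286]
  top mk 36 [ 0.4771 -0.2524  0.1535] [ 0.4763 -0.2533  0.1535]
side caddy [(0.64, array([ 0.6003, -0.0849,  0.0443]))]
side caddy_hook [(0.82, array([ 0.6385, -0.0886,  0.1459]))]
side mark [(0.56, array([ 0.6466, -0.0875,  0.1684]))]
side highlighter [(0.59, array([ 0.3769, -0.3541,  0.0019])), (0.52, array([ 0.4648, -0.3256,  0.0083]))]
side marker [(0.65, array([ 0.4718, -0.2727,  0.0005])), (0.57, array([ 0.4728, -0.2547,  0.0116]))]
  rim 181 [ 0.6008 -0.0807  0.1336] ((591.9600219726562, -85.39712524414062), (70.8531265258789, 74.47341918945312), 86.33273315429688)
  top hl 24 [ 0.4633 -0.3229  0.1312] [ 0.4629 -0.3242  0.1326]
  top mk 25 [ 0.474  -0.2532  0.156 ] [ 0.4735 -0.2531  0.1562]
wrist caddy [(0.9, array([ 0.5998, -0.0831,  0.0477]))]
wrist caddy_hook []
wrist mark [(0.57, array([ 0.6435, -0.0853,  0.1694]))]
wrist highlighter [(0.94, array([ 0.3743, -0.3508,  0.0004]))]
wrist marker [(0.79, array([ 0.4756, -0.2537,  0.0084]))]
  rim 2297 [ 0.6009 -0.0838  0.1331] ((598.3861083984375, -84.1968765258789), (90.0628433227539, 82.74362182617188), 86.14844512939453)
  top mk 1042 [ 0.4752 -0.252   0.1539] [ 0.4755 -0.2527  0.154 ]
16.7 [ 0.5531 -0.0818  0.3949] [-0.9978  0.0667 -0.    ] [ 0.5373  0.3173 -0.0782] 0.050081155182732075
```

Call:
arm_command(
  motion=[
    [[0.3, -0.5, 0], [0, 0, 0], 50],
    [[0.3, -1, 0], [0, 0, 0], 50],
    [[0.3, -1, 0], [0, 0, 0], 50],
    [[0.3, -1, 0], [0, 0, 0], 50],
    [[0.3, -1, 0], [0, 0, 0], 50],
    [[0.3, -1, 0], [0, 0, 0], 50],
    [[0.3, -1, 0], [0, 0, 0], 50],
    [[0.3, -1, 0], [0, 0, 0], 50],
  ],
)

```text
time_s: 17.37
tcp_pos: [0.494, -0.2296, 0.395]
tool_rot: [[-0.998, 0.067, -0.0], [0.067, 0.998, -0.0], [0.0, -0.0, -1.0]]
ft_force: [1.2, 0.0, -0.9]
gripper_width: 0.05
grip_force: 0.0
```

Call:
arm_command(
  motion=[
    [[0.3, -1, 0], [0, 0, 0], 50],
    [[0.3, -1, 0], [0, 0, 0], 50],
    [[0.3, -1, 0], [0, 0, 0], 50],
    [[0.3, -1, 0], [0, 0, 0], 50],
    [[0, -0.6, 0], [0, 0, 0], 50],
    [[0, -0.2, 0], [0, 0, 0], 50],
    [[0, 0, 0], [0, 0, 0], 50],
    [[0, 0, 0], [0, 0, 0], 50],
  ],
)

```text
time_s: 18.03
tcp_pos: [0.4648, -0.3222, 0.3948]
tool_rot: [[-0.998, 0.067, -0.0], [0.067, 0.998, 0.001], [0.0, 0.001, -1.0]]
ft_force: [-0.0, -0.2, -0.1]
gripper_width: 0.05
grip_force: 0.0
```

```bash
cat > g.py <<'E'
from h import *
np.set_printoptions(precision=4,suppress=True)
c=capture("wrist"); cv2.imwrite("pics/w_g.png",c["pixels"])
P=cloud(c).reshape(-1,3)
for t in ["highlighter","marker"]: print(t,[(round(r["p"],2),np.array(r["xyz"])) for r in place_of(t,c)[:3]])
for nm,(x0,x1,y0,y1,z0,z1) in dict(hl=(.44,.495,-.35,-.295,.12,.135),mk=(.45,.50,-.28,-.22,.145,.16),red=(.34,.40,-.38,-.32,.11,.135)).items():
    m=(P[:,0]>x0)&(P[:,0]<x1)&(P[:,1]>y0)&(P[:,1]<y1)&(P[:,2]>z0)&(P[:,2]<z1); r=P[m]
    if len(r)<5: continue
    k=r[:,2]>np.percentile(r[:,2],95)-.004; t=r[k]; print(nm,len(t),t.mean(0),(t.min(0)+t.max(0))/2,np.ptp(t,0),np.median(c["pixels"].reshape(-1,3)[m][k],0))
s=get_state(); print(s["time_s"],s["tcp_pos"],s["tool_rot"][:,0],s["gripper_width"],s["joints"])
E
python3 g.py
```

```text
highlighter [(0.73, array([ 0.3736, -0.3503, -0.0004])), (0.58, array([ 0.4634, -0.3226,  0.0097]))]
marker [(0.63, array([ 0.4752, -0.2533,  0.0107]))]
hl 898 [ 0.4633 -0.3218  0.129 ] [ 0.4638 -0.322   0.1284] [0.0251 0.0253 0.0048] [ 47. 125. 150.]
mk 784 [ 0.475  -0.2533  0.154 ] [ 0.4759 -0.253   0.1535] [0.0222 0.0216 0.0046] [129. 126. 124.]
red 1160 [ 0.3751 -0.3511  0.121 ] [ 0.3752 -0.3514  0.1207] [0.0255 0.0257 0.0047] [ 35.  37. 115.]
18.1833 [ 0.4651 -0.3216  0.3948] [-0.9978  0.0656  0.0001] 0.049732358265349254 [ -37.191     3.6797  106.1774    0.0196   70.1612 -123.4361]
```

View pics/w_g.png

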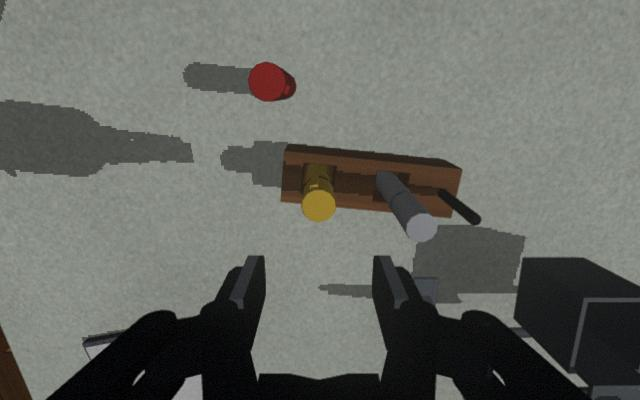

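Candidates: red at (268,82) outside the block, yellow at (318,205) in the block with BGR (47,125,150). The yellow one fits the description. The marker is the white one at (420,228). I'll grip the yellow highlighter.

Call:
arm_command(
  motion=[
    [[0.05, 0, 0.9], [0, 0, 0], 50],
    [[0, 0, 0.9], [0, 0, 0], 50],
    [[0, 0, 0.9], [0, 0, 0], 50],
    [[0, 0, 0.9], [0, 0, 0], 50],
    [[0, 0, 0.9], [0, 0, 0], 50],
    [[0, 0, 0.9], [0, 0, 0], 50],
    [[0, 0, 0.8], [0, 0, 0], 50],
    [[0, 0, 0.4], [0, 0, 0], 50],
  ],
)

```text
time_s: 18.85
tcp_pos: [0.4633, -0.3209, 0.2605]
tool_rot: [[-0.998, 0.065, -0.003], [0.065, 0.998, 0.002], [0.003, 0.002, -1.0]]
ft_force: [-0.7, 0.3, 0.2]
gripper_width: 0.0499
grip_force: 0.0
```

Call:
arm_command(
  motion=[
    [[0, 0, 0], [0, 0, 0], 50],
    [[0, 0, 0], [0, 0, 0], 30],
    [[0, 0, 0], [0, 0, 0], 20],
    [[0, 0, 0], [0, 0, 0], 18],
    [[0, 0, 0], [0, 0, 0], 18],
    [[0, 0, 0], [0, 0, 0], 18],
    [[0, 0, 0], [0, 0, 0], 18],
    [[0, 0, 0], [0, 0, 0], 18],
  ],
  force=30,
)

```text
time_s: 19.52
tcp_pos: [0.4642, -0.3227, 0.2642]
tool_rot: [[-0.998, 0.067, 0.002], [0.067, 0.998, -0.001], [-0.002, -0.001, -1.0]]
ft_force: [0.6, 1.0, 6.3]
gripper_width: 0.0251
grip_force: 31.6
```

Call:
arm_command(
  motion=[
    [[0, 0, -0.3], [0, 0, 0], 18],
    [[0, 0, -0.7], [0, 0, 0], 18],
    [[0, 0, -1], [0, 0, 0], 18],
    [[0, 0, -1], [0, 0, 0], 18],
    [[0, 0, -1], [0, 0, 0], 18],
    [[0, 0, -1], [0, 0, 0], 18],
    [[0, 0, -1], [0, 0, 0], 18],
    [[0, 0, -0.5], [0, 0, 0], 18],
  ],
)

```text
time_s: 20.18
tcp_pos: [0.464, -0.3227, 0.3956]
tool_rot: [[-0.998, 0.067, 0.002], [0.067, 0.998, -0.002], [-0.003, -0.002, -1.0]]
ft_force: [-0.1, -0.4, -0.1]
gripper_width: 0.025
grip_force: 31.0
```

Call:
arm_command(
  motion=[
    [[0, 0, -1], [0, 0, 0], 18],
    [[0, 0, -1], [0, 0, 0], 18],
    [[0, 0, -0.5], [0, 0, 0], 18],
    [[-0.4, 0.6, 0], [0, 0, 0], 18],
    [[-0.4, 1, 0], [0, 0, 0], 18],
    [[-0.4, 1, 0], [0, 0, 0], 18],
    [[-0.4, 1, 0], [0, 0, 0], 18],
    [[-0.4, 1, 0], [0, 0, 0], 18],
  ],
)

```text
time_s: 20.85
tcp_pos: [0.5099, -0.2324, 0.4418]
tool_rot: [[-0.998, 0.067, -0.001], [0.067, 0.998, 0.001], [0.002, 0.001, -1.0]]
ft_force: [-0.7, 0.1, 0.3]
gripper_width: 0.025
grip_force: 31.0
```

Call:
arm_command(
  motion=[
    [[-0.4, 1, 0], [0, 0, 0], 18],
    [[-0.4, 1, 0], [0, 0, 0], 18],
    [[-0.4, 1, 0], [0, 0, 0], 18],
    [[-0.4, 1, 0], [0, 0, 0], 18],
    [[-0.4, 1, 0], [0, 0, 0], 18],
    [[-0.4, 1, 0], [0, 0, 0], 18],
    [[-0.4, 1, 0], [0, 0, 0], 18],
    [[-0.4, 0.8, 0], [0, 0, 0], 18],
  ],
)

```text
time_s: 21.52
tcp_pos: [0.5842, -0.0804, 0.4417]
tool_rot: [[-0.998, 0.066, -0.002], [0.066, 0.998, 0.001], [0.002, 0.001, -1.0]]
ft_force: [0.5, 0.4, -1.1]
gripper_width: 0.0252
grip_force: 31.0
```

```bash
cat > k.py <<'E'
from h import *
import sys
np.set_printoptions(precision=4,suppress=True)
a=np.deg2rad(-4.0); ex=np.array([np.cos(a),np.sin(a)]); ey=np.array([-np.sin(a),np.cos(a)])
O=np.array([.597,-.0838])
for n in ["wrist","scene","side"]:
    c=capture(n); cv2.imwrite(f"pics/{n}_{sys.argv[1]}.png",c["pixels"])
    print(n,[(t,round(r["p"],2),np.array(r["xyz"])) for t in ["caddy","caddy_hook","highlighter","mark"] for r in place_of(t,c)[:2]])
    P=cloud(c).reshape(-1,3); q=(P[:,:2]-O); X=q@ex; Y=q@ey; Z=P[:,2]
    m=(abs(X)<.06)&(abs(Y)<.045)&(Z>.122)&(Z<.15)
    print("  n",m.sum())
    # rim: by side
    f=m&(X<-.024)&(abs(Y)<.02); 
    if f.sum()>5: print("  front rim X",np.percentile(X[f],[2,50,98]),"Z",np.percentile(Z[f],[5,50,95]))
    for s in (-1,1):
        g=m&(Y*s>.02)&(abs(X)<.02)
        if g.sum()>5: print("  side",s,"Y",np.percentile(Y[g],[2,50,98]),"Z",np.percentile(Z[g],[5,50,95]))
    h=(X>.02)&(X<.08)&(abs(Y)<.035)&(Z>.147)&(Z<.163)
    if h.sum()>5: print("  hook",h.sum(),"X",np.percentile(X[h],[2,50,98]),"Y",np.percentile(Y[h],[2,50,98]),"Z",np.percentile(Z[h],[5,50,95]))
s=get_state(); print(s["time_s"],s["tcp_pos"],(s["tcp_pos"][:2]-O)@ex,(s["tcp_pos"][:2]-O)@ey,s["tool_rot"][:,0],s["ft_force"])
E
python3 k.py k
```

```text
wrist [('caddy', 0.77, array([ 0.5995, -0.0853,  0.0487])), ('highlighter', 0.55, array([ 0.5838, -0.0855,  0.1868]))]
  n 1586
  front rim X [-0.0395 -0.038  -0.0357] Z [0.1237 0.131  0.1323]
  side -1 Y [-0.0322 -0.0297 -0.0282] Z [0.1246 0.1337 0.1359]
  side 1 Y [0.0276 0.0293 0.0316] Z [0.126  0.1342 0.1362]
  hook 148 X [0.0266 0.0292 0.0397] Y [-0.0251 -0.02    0.0245] Z [0.1477 0.1544 0.156 ]
scene [('caddy', 0.86, array([ 0.6019, -0.082 ,  0.0492])), ('caddy', 0.49, array([0.6117, 0.302 , 0.0015])), ('caddy_hook', 0.96, array([ 0.6357, -0.0866,  0.1502])), ('highlighter', 0.73, array([ 0.3781, -0.3495, -0.0006])), ('highlighter', 0.68, array([ 0.584 , -0.0844,  0.1875])), ('mark', 0.72, array([ 0.6462, -0.0853,  0.1686]))]
  n 496
  front rim X [-0.0391 -0.0353 -0.0329] Z [0.1224 0.1284 0.1311]
  side -1 Y [-0.0344 -0.0307 -0.0295] Z [0.1228 0.1283 0.1329]
  side 1 Y [0.0256 0.0296 0.0307] Z [0.1235 0.1301 0.1335]
  hook 174 X [0.04   0.0521 0.0577] Y [-0.0324  0.0087  0.0328] Z [0.1482 0.1535 0.1562]
side [('caddy', 0.82, array([ 0.6009, -0.0829,  0.0445])), ('caddy_hook', 0.69, array([ 0.638 , -0.0878,  0.1443])), ('highlighter', 0.61, array([ 0.3755, -0.3549,  0.0015])), ('highlighter', 0.6, array([ 0.5828, -0.0822,  0.1893])), ('mark', 0.52, array([ 0.6457, -0.0895,  0.1655]))]
  n 284
  front rim X [-0.0417 -0.0401 -0.0382] Z [0.1237 0.1309 0.1359]
  side -1 Y [-0.0353 -0.0311 -0.0268] Z [0.1236 0.1312 0.1387]
  side 1 Y [0.0241 0.0285 0.0323] Z [0.123  0.1308 0.1365]
  hook 118 X [0.0249 0.0367 0.0516] Y [-0.0273  0.0043  0.0281] Z [0.1494 0.1567 0.1597]
22.2667 [ 0.584  -0.0821  0.443 ] -0.013091910532598153 0.0007592229130472199 [-0.9977  0.0672 -0.0002] [ 0.2448 -0.7255 -0.5685]
```

View pics/wrist_k.png

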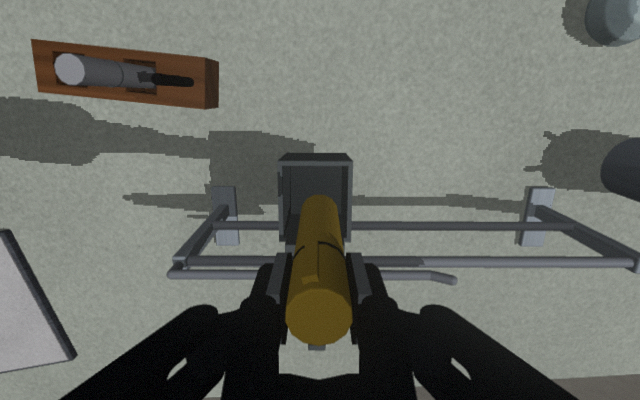

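The wrist view shows the yellow pen centred above the caddy (opening at (316,200)). The rim fit puts its centre at X=-4 mm, leaning front-down about 0.08 rad. I'll lower the pen into the front half.

Call:
arm_command(
  motion=[
    [[0.1, 0, 0.6], [0, 0, 0], 18],
    [[0, -0.05, 0.9], [0, 0, 0], 18],
    [[0, 0, 0.9], [0, 0, 0], 18],
    [[0, 0, 0.9], [0, 0, 0], 18],
    [[0, 0, 0.9], [0, 0, 0], 18],
    [[0, 0, 0.9], [0, 0, 0], 18],
    [[0, 0, 0.8], [0, 0, 0], 18],
    [[0, 0, 0.3], [0, 0, 0], 18],
  ],
)

```text
time_s: 22.93
tcp_pos: [0.5811, -0.0825, 0.3155]
tool_rot: [[-0.998, 0.067, -0.003], [0.067, 0.998, 0.001], [0.003, 0.0, -1.0]]
ft_force: [1.6, 1.1, 0.3]
gripper_width: 0.0251
grip_force: 31.2
```

Call:
arm_command(
  motion=[
    [[0, 0, 0.1], [0, 0, 0], 18],
    [[0, 0, 0.1], [0, 0, 0], 18],
    [[0, 0, 0], [0, 0, 0], 18],
    [[0, 0, 0], [0, 0, 0], 18],
    [[0, 0, 0], [0, 0, 0], 18],
    [[0, 0, 0], [0, 0, 0], 18],
    [[0, 0, 0], [0, 0, 0], 18],
    [[0, 0, 0], [0, 0, 0], 18],
  ],
)

```text
time_s: 23.6
tcp_pos: [0.5821, -0.0827, 0.3153]
tool_rot: [[-0.998, 0.067, 0.001], [0.067, 0.998, -0.0], [-0.001, -0.0, -1.0]]
ft_force: [0.1, 0.2, -1.3]
gripper_width: 0.025
grip_force: 31.0
```

Call:
arm_command(
  motion=[
    [[0, 0, 0.1], [0, 0, 0], 18],
    [[0, 0, 0], [0, 0, 0], 18],
    [[0, 0, 0], [0, 0, 0], 26],
    [[0, 0, 0], [0, 0, 0], 32],
    [[0, 0, 0], [0, 0, 0], 38],
    [[0, 0, 0], [0, 0, 0], 44],
    [[0, 0, 0], [0, 0, 0], 46],
    [[0, 0, 0], [0, 0, 0], 46],
  ],
)

```text
time_s: 24.27
tcp_pos: [0.582, -0.0827, 0.3129]
tool_rot: [[-0.998, 0.067, 0.0], [0.067, 0.998, -0.0], [-0.0, -0.0, -1.0]]
ft_force: [0.2, -1.1, 0.4]
gripper_width: 0.0455
grip_force: 0.0
```

Call:
arm_command(
  motion=[
    [[0, 0, -0.3], [0, 0, 0], 46],
    [[0, 0, -0.7], [0, 0, 0], 46],
    [[0, 0, -1], [0, 0, 0], 46],
    [[0, 0, -1], [0, 0, 0], 44],
    [[0, 0, -1], [0, 0, 0], 42],
    [[0.3, -0.6, 0], [0, 0, 0], 40],
    [[0.4, -1, 0], [0, 0, 0], 40],
    [[0.4, -1, 0], [0, 0, 0], 40],
  ],
)

```text
time_s: 24.93
tcp_pos: [0.5562, -0.1336, 0.3934]
tool_rot: [[-0.998, 0.065, 0.001], [0.065, 0.998, -0.001], [-0.001, -0.0, -1.0]]
ft_force: [0.6, 0.2, 0.3]
gripper_width: 0.0399
grip_force: 0.0
```

```bash
sed -i 's/"highlighter","mark"\]/"highlighter","marker"]/' k.py
cat >> k.py <<'E'
for n in ["scene","side","wrist"]:
    c=capture(n); P=cloud(c).reshape(-1,3); q=(P[:,:2]-O); X=q@ex; Y=q@ey; Z=P[:,2]; col=c["pixels"].reshape(-1,3).astype(int)
    m=(abs(X)<.07)&(abs(Y)<.06)&(Z>.14)&(Z<.2)&(col[:,2]-col[:,0]>30)
    if m.sum()>10:
        for lo,hi in ((.14,.155),(.155,.168),(.168,.2)):
            k=m&(Z>lo)&(Z<hi)
            if k.sum()>3: print(n,"yellow",lo,k.sum(),X[k].mean(),Y[k].mean(),Z[k].max(), np.ptp(X[k]),np.ptp(Y[k]))
E
python3 k.py l
```

```text
wrist [('caddy', 0.79, array([ 0.5997, -0.0826,  0.0481])), ('highlighter', 0.92, array([ 0.578 , -0.0887,  0.049 ])), ('marker', 0.73, array([ 0.4753, -0.2502,  0.0106]))]
  n 3148
  front rim X [-0.0396 -0.0371 -0.0252] Z [0.1243 0.1315 0.1477]
  side -1 Y [-0.0325 -0.0309 -0.0285] Z [0.1259 0.1338 0.1359]
  side 1 Y [0.0273 0.028  0.0315] Z [0.1234 0.1329 0.1357]
  hook 612 X [0.0268 0.0416 0.0512] Y [-0.0337 -0.0226  0.0239] Z [0.148  0.1546 0.1567]
scene [('caddy', 0.78, array([ 0.6027, -0.0832,  0.0472])), ('caddy', 0.72, array([0.6168, 0.3054, 0.0022])), ('caddy_hook', 0.97, array([ 0.6367, -0.0868,  0.1515])), ('highlighter', 0.51, array([ 0.377 , -0.3534, -0.001 ])), ('marker', 0.82, array([ 0.4758, -0.2557,  0.0095]))]
  n 571
  front rim X [-0.0383 -0.0349 -0.0253] Z [0.1226 0.1285 0.1371]
  side -1 Y [-0.0344 -0.0305 -0.0293] Z [0.1238 0.1296 0.1325]
  side 1 Y [0.0256 0.0298 0.0309] Z [0.1232 0.1306 0.1333]
  hook 176 X [0.0399 0.0516 0.0574] Y [-0.0331  0.0091  0.0332] Z [0.1479 0.1536 0.156 ]
side [('caddy', 0.9, array([ 0.6004, -0.0866,  0.0425])), ('caddy_hook', 0.76
[... 992 characters left out ...]
756654137 0.1546639171247698 0.04369368256136539 0.03935941244330322
side yellow 0.155 32 -0.03165368078701067 0.004012748930127358 0.1678026194451976 0.02834852760947324 0.025780908229439327
side yellow 0.168 45 -0.028204716394537435 -0.00013052174539343437 0.176468901748573 0.022673894878612995 0.031050254232940798
wrist yellow 0.14 239 -0.033162245565562215 -0.007017111587031804 0.15493086234124515 0.02031865479362238 0.021506101695249656
wrist yellow 0.155 314 -0.03470735687070439 -0.006257478511377877 0.1679622377329308 0.02104128204882678 0.021610308987906106
wrist yellow 0.168 1248 -0.026303300358655433 -0.001107208597173175 0.17380680748239044 0.02506256716603416 0.025129429732386716
```

Call:
arm_command(
  motion=[
    [[0.3, -0.6, 0], [0, 0, 0], 40],
    [[0.6, -1, 0], [0, 0, 0], 40],
    [[0.6, -1, 0], [0, 0, 0], 40],
    [[0.6, -1, 0], [0, 0, 0], 40],
    [[0.6, -1, 0], [0, 0, 0], 40],
    [[0.6, -1, 0], [0, 0, 0], 40],
    [[0.35, -0.65, 0], [0, 0, 0], 40],
    [[0, 0, 0], [0, 0, 0], 40],
  ],
)

```text
time_s: 26.5
tcp_pos: [0.4734, -0.2556, 0.393]
tool_rot: [[-0.998, 0.07, -0.001], [0.07, 0.998, -0.001], [0.001, -0.001, -1.0]]
ft_force: [-0.5, 0.9, 0.7]
gripper_width: 0.04
grip_force: 0.0
```

```bash
python3 g.py
```

```text
highlighter [(0.81, array([ 0.374 , -0.3512, -0.0012]))]
marker [(0.93, array([ 0.4755, -0.255 ,  0.0117]))]
mk 789 [ 0.475  -0.2529  0.154 ] [ 0.4754 -0.2531  0.1535] [0.0216 0.021  0.0052] [137. 133. 132.]
red 1224 [ 0.3749 -0.3508  0.1209] [ 0.3749 -0.3511  0.1207] [0.0252 0.0259 0.0053] [ 29.  31. 120.]
26.65 [ 0.4752 -0.2532  0.393 ] [-0.9977  0.0677 -0.0003] 0.04009537712091101 [ -30.7114    0.7629  109.4016    0.0203   69.8289 -116.8374]
```

TCP is directly above the white marker (0.475,-0.253, top 0.154). Descend and grip.

Call:
arm_command(
  motion=[
    [[0, 0, 0.5], [0, 0, 0], 40],
    [[0, 0, 0.8], [0, 0, 0], 40],
    [[0, 0, 0.8], [0, 0, 0], 40],
    [[0, 0, 0.8], [0, 0, 0], 40],
    [[0, 0, 0.8], [0, 0, 0], 40],
    [[0, 0, 0.8], [0, 0, 0], 40],
    [[0, 0, 0.6], [0, 0, 0], 40],
    [[0, 0, 0], [0, 0, 0], 40],
  ],
)

```text
time_s: 27.32
tcp_pos: [0.4744, -0.2515, 0.2871]
tool_rot: [[-0.998, 0.065, -0.005], [0.065, 0.998, 0.003], [0.006, 0.003, -1.0]]
ft_force: [-0.2, 0.5, -1.2]
gripper_width: 0.0398
grip_force: 0.0
```

Call:
arm_command(
  motion=[
    [[0, 0, 0], [0, 0, 0], 30],
    [[0, 0, 0], [0, 0, 0], 20],
    [[0, 0, 0], [0, 0, 0], 15],
    [[0, 0, 0], [0, 0, 0], 15],
    [[0, 0, 0], [0, 0, 0], 15],
    [[0, 0, 0], [0, 0, 0], 15],
    [[0, 0, 0], [0, 0, 0], 15],
    [[0, 0, 0], [0, 0, 0], 15],
  ],
  force=30,
)

```text
time_s: 27.98
tcp_pos: [0.4756, -0.2531, 0.2914]
tool_rot: [[-0.998, 0.067, 0.001], [0.067, 0.998, -0.0], [-0.001, -0.0, -1.0]]
ft_force: [-0.8, -0.2, 1.9]
gripper_width: 0.0205
grip_force: 29.5
```

Call:
arm_command(
  motion=[
    [[0, 0, -0.3], [0, 0, 0], 15],
    [[0, 0, -0.7], [0, 0, 0], 15],
    [[0, 0, -1], [0, 0, 0], 15],
    [[0, 0, -1], [0, 0, 0], 15],
    [[0, 0, -1], [0, 0, 0], 15],
    [[0, 0, -1], [0, 0, 0], 15],
    [[0, 0, -1], [0, 0, 0], 15],
    [[0, 0, -1], [0, 0, 0], 15],
  ],
)

```text
time_s: 28.65
tcp_pos: [0.4752, -0.2529, 0.4322]
tool_rot: [[-0.998, 0.067, 0.0], [0.067, 0.998, 0.0], [-0.0, 0.0, -1.0]]
ft_force: [-0.6, 0.1, 0.5]
gripper_width: 0.0198
grip_force: 29.5
```

Call:
arm_command(
  motion=[
    [[0, 0, -1], [0, 0, 0], 15],
    [[0, 0, -1], [0, 0, 0], 15],
    [[0, 0, -0.3], [0, 0, 0], 15],
    [[-0.4, 0.5, 0], [0, 0, 0], 15],
    [[-0.6, 0.9, 0], [0, 0, 0], 15],
    [[-0.7, 1, 0], [0, 0, 0], 15],
    [[-0.7, 1, 0], [0, 0, 0], 15],
    [[-0.7, 1, 0], [0, 0, 0], 15],
  ],
)

```text
time_s: 29.32
tcp_pos: [0.5437, -0.1677, 0.4748]
tool_rot: [[-0.998, 0.067, -0.003], [0.067, 0.998, 0.001], [0.003, 0.001, -1.0]]
ft_force: [-0.1, -0.4, 0.1]
gripper_width: 0.02
grip_force: 29.5
```

Call:
arm_command(
  motion=[
    [[-0.7, 1, 0], [0, 0, 0], 15],
    [[-0.7, 1, 0], [0, 0, 0], 15],
    [[-0.7, 1, 0], [0, 0, 0], 15],
    [[-0.6, 0.9, 0], [0, 0, 0], 15],
    [[-0.3, 0.5, 0], [0, 0, 0], 15],
    [[0, 0, 0], [0, 0, 0], 15],
    [[0, 0, 0], [0, 0, 0], 15],
    [[0, 0, 0], [0, 0, 0], 15],
  ],
)

```text
time_s: 29.98
tcp_pos: [0.6084, -0.0859, 0.4761]
tool_rot: [[-0.998, 0.067, -0.002], [0.067, 0.998, -0.0], [0.002, -0.0, -1.0]]
ft_force: [0.2, -0.3, -0.4]
gripper_width: 0.0203
grip_force: 29.5
```

```bash
python3 k.py m | grep -v "hook 1\|  n"
```

```text
wrist [('caddy', 0.64, array([ 0.5997, -0.0804,  0.0472])), ('caddy', 0.53, array([ 0.6165,  0.3053, -0.0007])), ('highlighter', 0.69, array([ 0.581 , -0.0855,  0.0493])), ('marker', 0.89, array([ 0.6074, -0.0843,  0.1951]))]
  front rim X [-0.0389 -0.0371 -0.031 ] Z [0.13   0.1315 0.1331]
  side -1 Y [-0.0322 -0.0299 -0.0283] Z [0.1264 0.1339 0.1361]
  side 1 Y [0.0276 0.0291 0.0315] Z [0.1252 0.1339 0.1361]
  hook 705 X [0.0269 0.0392 0.0487] Y [-0.0335  0.014   0.0333] Z [0.1488 0.1547 0.1565]
scene [('caddy', 0.94, array([ 0.6043, -0.0843,  0.0484])), ('caddy', 0.66, array([ 0.4726, -0.2706,  0.0035])), ('caddy_hook', 0.65, array([ 0.6346, -0.087 ,  0.1507])), ('marker', 0.57, array([ 0.6085, -0.0879,  0.1947])), ('marker', 0.17, array([0.647 , 0.0196, 0.1714]))]
  front rim X [-0.0386 -0.0348 -0.0241] Z [0.1226 0.1289 0.1369]
  side -1 Y [-0.0342 -0.0308 -0.029 ] Z [0.1225 0.1288 0.1325]
  side 1 Y [0.0257 0.0293 0.0306] Z [0.1231 0.13   0.1332]
side [('caddy', 0.74, array([ 0.5986, -0.0839,  0.0442])), ('caddy_hook', 0.96, array([ 0.6384, -0.089 ,  0.1484])), ('highlighter', 0.
[... 899 characters left out ...]
1049170444 0.15483909667985862 0.02615755187118749 0.022400983971679538
side yellow 0.155 32 -0.031022666584914635 0.005159488265028629 0.1667356308675635 0.03175934759342228 0.01914208040917664
side yellow 0.168 46 -0.028771589420247653 -0.0002584289533106219 0.17823872027621424 0.024484526873554954 0.029129736075177076
wrist yellow 0.14 6 -0.0361694215106381 -9.438517491433367e-05 0.15380391308430957 0.005853427621286808 0.015112639543469086
wrist yellow 0.155 36 -0.038446271512457976 -0.003042949387851721 0.16762183631259253 0.005779317927101187 0.01567238190633313
wrist yellow 0.168 760 -0.025733143194789126 -0.0005641789205829 0.1737479400274684 0.024957624749457598 0.025438310868357406
```

View pics/wrist_m.png

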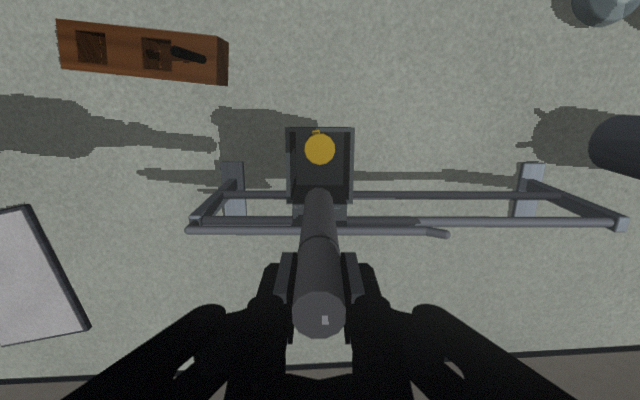

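The wrist view shows the yellow pen in the caddy's front half at (320,149) and the white marker (tip at (320,195)) above the free rear half. I'll lower it.

Call:
arm_command(
  motion=[
    [[0, 0.04, 0.6], [0, 0, 0], 15],
    [[0, 0, 0.9], [0, 0, 0], 15],
    [[0, 0, 0.9], [0, 0, 0], 15],
    [[0, 0, 0.9], [0, 0, 0], 15],
    [[0, 0, 0.9], [0, 0, 0], 15],
    [[0, 0, 0.9], [0, 0, 0], 15],
    [[0, 0, 0.8], [0, 0, 0], 15],
    [[0, 0, 0.4], [0, 0, 0], 15],
  ],
)

```text
time_s: 31.55
tcp_pos: [0.6078, -0.0845, 0.3471]
tool_rot: [[-0.998, 0.067, -0.005], [0.067, 0.998, 0.001], [0.005, 0.001, -1.0]]
ft_force: [-1.2, -0.4, -0.2]
gripper_width: 0.02
grip_force: 29.5
```

Call:
arm_command(
  motion=[
    [[0, 0, 0.2], [0, 0, 0], 15],
    [[0, 0, 0.1], [0, 0, 0], 15],
    [[0, 0, 0], [0, 0, 0], 15],
    [[0, 0, 0], [0, 0, 0], 15],
    [[0, 0, 0], [0, 0, 0], 15],
    [[0, 0, 0], [0, 0, 0], 15],
    [[0, 0, 0], [0, 0, 0], 15],
    [[0, 0, 0], [0, 0, 0], 15],
  ],
)

```text
time_s: 32.22
tcp_pos: [0.6091, -0.0848, 0.3454]
tool_rot: [[-0.998, 0.067, 0.001], [0.067, 0.998, -0.0], [-0.001, -0.0, -1.0]]
ft_force: [0.5, -0.3, -0.3]
gripper_width: 0.0199
grip_force: 29.5
```

Call:
arm_command(
  motion=[
    [[0, 0, 0.1], [0, 0, 0], 15],
    [[0, 0, 0.05], [0, 0, 0], 15],
    [[0, 0, 0], [0, 0, 0], 15],
    [[0, 0, 0], [0, 0, 0], 22],
    [[0, 0, 0], [0, 0, 0], 28],
    [[0, 0, 0], [0, 0, 0], 34],
    [[0, 0, 0], [0, 0, 0], 40],
    [[0, 0, 0], [0, 0, 0], 42],
  ],
)

```text
time_s: 32.88
tcp_pos: [0.609, -0.0848, 0.342]
tool_rot: [[-0.998, 0.067, 0.0], [0.067, 0.998, -0.0], [-0.0, -0.0, -1.0]]
ft_force: [-0.5, -0.1, 0.4]
gripper_width: 0.0414
grip_force: 0.0
```

Call:
arm_command(
  motion=[
    [[0, 0, -0.2], [0, 0, 0], 42],
    [[0, 0, -0.6], [0, 0, 0], 42],
    [[0, 0, -1], [0, 0, 0], 42],
    [[0, 0, -1], [0, 0, 0], 42],
    [[0, 0, -1], [0, 0, 0], 42],
    [[0, 0, -1], [0, 0, 0], 42],
    [[0, 0, -0.5], [0, 0, 0], 42],
    [[0, 0, 0], [0, 0, 0], 42],
  ],
)

```text
time_s: 33.55
tcp_pos: [0.6097, -0.0849, 0.4525]
tool_rot: [[-0.998, 0.067, 0.007], [0.067, 0.998, -0.001], [-0.007, -0.001, -1.0]]
ft_force: [0.5, 0.8, -0.6]
gripper_width: 0.0422
grip_force: 0.0
```

```bash
python3 k.py n | grep -v "  n"
```

```text
wrist [('caddy', 0.9, array([ 0.598 , -0.082 ,  0.0494])), ('caddy', 0.51, array([ 0.4714, -0.2749, -0.0037])), ('caddy_hook', 0.69, array([ 0.6372, -0.087 ,  0.1527])), ('highlighter', 0.67, array([ 0.5806, -0.0891,  0.0536])), ('marker', 0.62, array([ 0.6059, -0.0844,  0.0565]))]
  front rim X [-0.0395 -0.0378 -0.0311] Z [0.1293 0.1311 0.1327]
  side -1 Y [-0.0323 -0.0298 -0.0283] Z [0.1255 0.1338 0.1362]
  side 1 Y [0.0275 0.029  0.0315] Z [0.1246 0.1338 0.136 ]
  hook 1689 X [0.027  0.0377 0.0486] Y [-0.0318 -0.0005  0.032 ] Z [0.1494 0.1551 0.1565]
scene [('caddy', 0.57, array([ 0.606 , -0.0826,  0.0507])), ('highlighter', 0.68, array([ 0.3765, -0.3488,  0.0004]))]
  front rim X [-0.0388 -0.0353 -0.0243] Z [0.123  0.1286 0.1344]
  side -1 Y [-0.0341 -0.0308 -0.0291] Z [0.1238 0.1311 0.1335]
  side 1 Y [0.0255 0.0296 0.0307] Z [0.1232 0.1292 0.1333]
  hook 176 X [0.0394 0.0522 0.0576] Y [-0.0323  0.0089  0.0326] Z [0.1477 0.1537 0.1562]
side [('caddy', 0.55, array([ 0.5991, -0.0839,  0.0419])), ('caddy_hook', 0.77, array([ 0.6393, -0.0879,  0.1465])), ('highlighter', 0.74, array(
[... 916 characters left out ...]
191625 0.15426626036854385 0.030330917170040345 0.018744755741436497
side yellow 0.155 37 -0.03065467242081507 0.004218253806390497 0.1677828992735153 0.03125916158466492 0.020442854769846336
side yellow 0.168 47 -0.027098591376907313 -0.00023001409046230858 0.17669970747123764 0.028456633329050646 0.026561469032413097
wrist yellow 0.14 9 -0.03643248759733868 -0.0005993396609624642 0.15391884990567467 0.006054611855668357 0.01513920315313037
wrist yellow 0.155 45 -0.03820075335760892 -0.002504840556163231 0.16682959156200894 0.006769046615147427 0.015995170037059366
wrist yellow 0.168 941 -0.025677572316466935 -0.0006787921518046586 0.17411292804639225 0.02522160367525266 0.02441549439546721
```

View pics/scene_n.png

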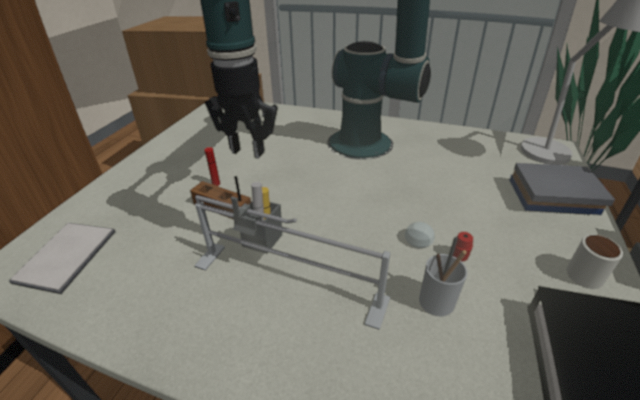

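Final scene view: the caddy hangs under the tab at (262,225), with the marker (258,195) and the yellow highlighter (266,195) in it. The bystanders are unmoved and the gripper is clear at (243,130), so I'm handing in.

```bash
python3 -c "
from plant import *
print(hand_in())"
```

```text
the job is handed in; nothing more can be done
None
```

The job is handed in, with no verdict returned: the caddy hangs on the rail with its hook within a few millimetres of the tab's position, the yellow highlighter and white marker stand in it bottom end down, and the paperweight, sharpener and pencil cup were not touched.

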